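Unclip the cover and counter-hold the bolt

ROBOT

A 6-joint arm with a two-finger parallel gripper is mounted at the origin on the work surface. World frame = base frame: x ahead of the robot, y to its left, z up, the work surface at z = 0. Lengths are in m, angles in rad, forces in N, time in s.
With the tool pointing down it reaches from about 0.225 to 0.875 m from the base axis. Payload 3.4 kg.
Tool frame: the origin (TCP) lies between the finger pads, 19 mm behind the fingertips; this is the grasp point; z points along the fingers, y is the direction in which the jaws open and shut (so a half turn about z gives the same grasp; the last joint's range is limited). The gripper opens to 85 mm and grips with 20 to 120 N. Pads are 22 mm wide; open, the fingers measure 114 mm over their backs; the gripper's body (76 mm by 85 mm) begins 54 mm behind the grasp point. The pads swing forward as they close: fully open they stand 13 mm farther back than shut.
Start: joints at [1.034, 0.276, 1.505, -0, 1.361, -0.121], TCP at [0.232, 0.526, 0.25] pointing down, gripper open.
Joint ranges: [-2.89, 2.89], [-0.75, 2.08], [0.22, 2.7], [-1.18, 4.32], [0.11, 2.71], [-2.7, 2.7]. Speed limits (rad/s): [2.57, 2.57, 3.14, 3.14, 3.14, 3.14].

INTERFACE

Orientations are given as a unit quaternion [w, x, y, z].
In Python, from rig import manip, viewer, job gives the robot as it stands.
- The arm moves only by the shell command python3 -m crank 'ROWS' [OPENING] [FORCE]. ROWS is JSON, a list of rows, each a list of 6 numbers: the shift along the tool's x, y, z in m, then the turn, a rotation vector about the tool's x, y, z in degrees. In form: [[dx, dy, dz, rx, ry, rz], ...]. A call has 1 to 20 rows; each row is the pose to reach, as a shift and turn from the pose measured when the call began, along the tool's axes at that moment; what a row does not reach only later rows make up. A row lasts 1/8 s, in which the tool goes at most 62.5 mm and 10.7 degrees, less where a joint would pass 70% of its speed; a pose out of reach is approached as far as the arm can. A call with a gripper value outside its range is refused whole. OPENING is the opening, from 0 (shut) to 1 (fully open), set as the call begins (- or left out, the last holds). The fingers move at their own pace and stop on an object; FORCE is the grip in N (left out, the last holds). Time passes only in rows, so rows that repeat a pose let the fingers close. It gives the time, the measured TCP pose, the force and the opening at its end, in the units of the state.
- manip.get_state(): the state, without advancing time (a new reading comes with each control period).
- viewer.get_image(name): name is "side" or "top" or "wrist"; returns a dict with "frame" (400x640x3 uint8, blue, green, red), "range_z" (400x640 float32, m along the optical axis (not along the pixel's ray), 0 where there is no reading), "intrinsics" (3x3 intrinsics, pixels), "world_from_camera" (4x4, takes a point from camera to world coordinates); the wrist camera has in their place "mount" (4x4, takes a point from camera to tool coordinates, whose origin is the TCP and whose axes are the flange's). Camera axes: x right, y up, looking along -z (the intrinsics and any distortion apply to the point x, -y, -z); pixel columns grow to the right and rows downward; lengths in m; the calibration is good to about 2 mm. A picture is of the moment at which its call begins: read the wrist's pose just before it.
- job.sign_off(): hands the job in, once; it reports no verdict.
The state is a dict: "clock": time; "qpos": joint angles; "qd": joint speeds; "effort": joint torques, N m; "position": TCP position; "ee_rot": TCP orientation; "contact_force": force on the tool from outside, world axes, zero at the start; "moment": the same for the moment, N m; "width": finger opening in m.
Only numpy, scipy, OpenCV 4.12 (cv2) and the standard library are available. Lean on these libraries where they do the work, as an engineer would, in place of code of your own. Each camera call takes 0.05 s, during which the arm holds its last target. There are 200 camera calls.

TASK

The nutrunner is spinning the bolt along with its nut. Pull the clip-on cover straight up off the two bracket plates against its spring catch and set it down gently, standing upright on its skirts, on the bare bench well clear of the bracket. Then reach down from above into the gap behind the front plate, grip the hidden hexagonal bolt head squarely between the fingers so that it no longer turns, and finish while still holding it still; leave the jar, wrench and carton where they are.

Things in the scene. Friction and masses are not known exactly. Their poses are not given: they have to be found in the camera images.
- bracket: Fixed; origin on the bench right under the bolt head's centre, z up, yaw varies. Two upright plates at x = -25 (front) and +25 mm (back), each 8 mm thick (x), 100 mm wide (y), tops 111 mm above the bench. Between them a gap 42 mm wide in x, open at the top and both y ends. Base plate 90 x 110 mm, 10 mm high.
- nutrunner (a point): Top of the fixed nutrunner, midway along it, 99 mm above the bench: a grey cylinder 48 mm in diameter lying along the bracket's x at the bolt's height, from 72 to 212 mm in front (-x) of the bracket's origin, on a block with a foot plate 70 mm wide in y.
- bolt: Dark steel bolt; origin at the centre of its hexagonal head, mid-gap, 75 mm above the bench, 36 mm below the plate tops. x: bolt axis, level, along the bracket's x; y, z turn with the bolt. Head 24 mm across flats, 28 over corners, 16 mm long in x (13 mm free before and behind), gap empty at its y sides. Grip from above, fingers closing along the bracket's y.
- bolt_turn (a joint): Turn of the bolt about its x (rad), ever growing: the nutrunner drives it with about 0.15 N m, 0.3 rad/s against a viscous drag of 0.5 N m s/rad while nothing holds it; no stop within the time. A grip of 40 N or more on the head holds it; closing across corners first turns it onto its flats, within about 2 s.
- cover: Loose steel channel, 0.2 kg, upside down over both plates, closing the gap. Origin: centre of the underside of its skirts; z up. 72 (x) x 70 mm (y), skirts 18 mm deep at x = +-34.5 mm, top at 22 mm. Clipped on: origin 93 mm above the bench, axes as the bracket's; sprung noses in the plates hold it, about 9 to 15 N upward over 6 mm frees it. On the bench its origin is at z = 0.
- cover_tab (a point): Centre of the grey grip tab standing on the cover: 40 mm long (x), 12 mm thick (y), from 22 to 57 mm above the cover's origin (this point at 39.5 mm). Pinch it from above across y.
- jar: Bystander: closed jar, 64 mm in diameter, 85 mm tall, origin under its centre, standing on the bench.
- wrench: Bystander: steel wrench, 170 mm long, lying on the bench along its own x.
- carton: Bystander: cardboard carton 70 x 50 x 90 mm high, origin under its centre, standing on the bench.
Not all that is in view belongs to the job. Leave any blue or red look-alike of the cover alone.

How it is judged:
By the outcome, as a careful person would: the job done as asked, in the order asked, and still so for the second after the job is handed in, while the arm keeps its last pose, push and grip.
It also fails if it takes over 54 s, if anything falls off the work surface, if the arm or the gripper's body presses on something with over 40 N, if the wrist force passes 120 N, or if a joint passes its speed limit or range.

## Working session

There is one attempt and no reset: what is moved stays moved. The work goes in short steps, Python scripts to look and compute and a shell command to move; the robot and the scene stay as the last step left them, time stands still between calls to the robot, and variables do not carry over. Pictures are saved under pics/ and viewed, about 8 in all and at most 12, crops included, and the job is handed in when it is done.

```bash
mkdir -p pics; ls; cat > h.py <<'E'
import numpy as np, cv2
from rig import manip, viewer, job
from scipy.spatial.transform import Rotation as R
def st(): return manip.get_state()
def T():
    s=st(); q=s["ee_rot"]; M=np.eye(4); M[:3,:3]=R.from_quat([q[1],q[2],q[3],q[0]]).as_matrix(); M[:3,3]=s["position"]; return M
def grab(name,fn):
    t=T(); im=viewer.get_image(name); W=im["world_from_camera"] if name!="wrist" else t@im["mount"]
    im["W"]=np.array(W); cv2.imwrite(f"pics/{fn}.png",im["frame"]); np.savez(f"pics/{fn}.npz",f=im["frame"],z=im["range_z"],K=im["intrinsics"],W=im["W"]); return im
def cloud(im):
    z=im["z"] if "z" in im else im["range_z"]; K=im["K"] if "K" in im else im["intrinsics"]
    v,u=np.mgrid[:z.shape[0],:z.shape[1]]
    P=np.stack([(u-K[0,2])/K[0,0]*z,-(v-K[1,2])/K[1,1]*z,-z],-1); W=im["W"]
    Q=P@W[:3,:3].T+W[:3,3]; Q[z==0]=np.nan; return Q
E
python3 - <<'E'
from h import *
s=st();print(s)
for n in("top","side"):
    im=grab(n,n+"0");print(n,im["intrinsics"].tolist(),im["W"].round(3).tolist(),[k for k in im])
E
```

```text
pics
{'clock': 0.0, 'qpos': array([ 1.03396516e+00,  2.76575492e-01,  1.50615381e+00, -2.09485684e-05,
        1.36071356e+00, -1.20985909e-01]), 'qd': array([ 0.00135732,  0.00059141, -0.00047455,  0.00069227,  0.00049265,
       -0.00029715]), 'effort': array([-9.23202679e-04, -4.16788673e+01, -2.45800066e+01, -2.81278144e-04,
        1.11676924e-02,  1.73088517e-05]), 'position': array([0.23201893, 0.52555033, 0.24914258]), 'ee_rot': array([-2.89126249e-04,  2.06425486e-01,  9.78461886e-01, -8.78825738e-04]), 'contact_force': array([ 0.98981363,  0.65320621, -0.11105551]), 'moment': array([ 0.01202924, -0.00201327,  0.031294  ]), 'width': 0.08535583413736163}
top [[445.95078195549684, 0.0, 318.65707679916875], [0.0, 445.95078195549684, 202.99084878846983], [0.0, 0.0, 1.0]] [[-0.009, 0.986, -0.169, 0.363], [-1.0, -0.008, 0.004, 0.015], [0.003, 0.169, 0.986, 1.273], [0.0, 0.0, 0.0, 1.0]] ['frame', 'range_z', 'intrinsics', 'world_from_camera', 'W']
side [[394.8809998221124, 0.0, 314.5800246951607], [0.0, 394.8809998221124, 206.81360492145382], [0.0, 0.0, 1.0]] [[0.835, 0.406, -0.372, 0.113], [-0.551, 0.595, -0.586, -0.739], [-0.017, 0.694, 0.72, 1.003], [0.0, 0.0, 0.0, 1.0]] ['frame', 'range_z', 'intrinsics', 'world_from_camera', 'W']
```

View pics/top0.png

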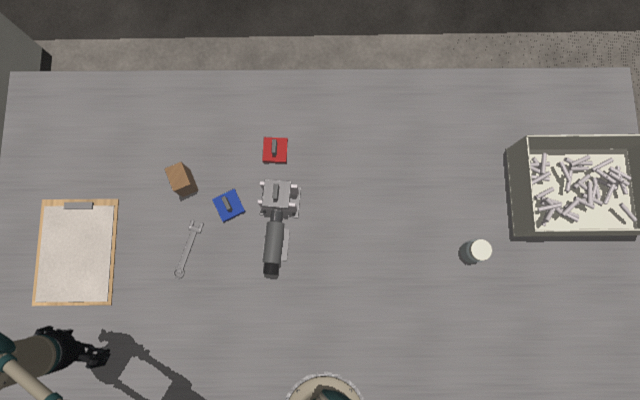

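View pics/side0.png

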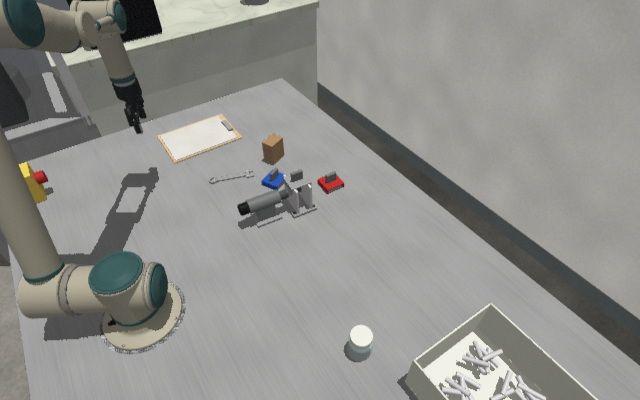

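The top view shows the bracket with its grey cover at about (279,197), the nutrunner below it from (275,215) to (271,270), the red decoy at (275,150) and the blue decoy at (229,205). The jar is at (478,250), and the bench between the bracket and the jar is bare.

```bash
python3 - <<'E'
from h import *
d=dict(np.load("pics/top0.npz"));Q=cloud(d)
sub=Q[125:290,200:320].reshape(-1,3)
print("bench z",np.nanmedian(Q[300:340,300:400,2]), "jar",Q[250,481])
B=Q[175:285,250:310].reshape(-1,3)
for a,b in((.14,.16),(.107,.125),(.09,.103),):
    p=B[(B[:,2]>a)&(B[:,2]<b)]; 
    r=cv2.minAreaRect((p[:,:2]*1000).astype(np.float32)); print(a,len(p),p.mean(0).round(4),r)
n=Q[228:262,255:300].reshape(-1,3); n=n[n[:,2]>.085]
c=n[:,:2]-n[:,:2].mean(0);u=np.linalg.svd(c)[2][0];print("nut",n.mean(0),np.degrees(np.arctan2(u[1],u[0])),n[:,2].max())
f=cv2.resize(d["f"][120:290,190:330],None,fx=4,fy=4,interpolation=cv2.INTER_CUBIC)[:600];cv2.imwrite("pics/c1.png",f)
E
```

```text
bench z -0.001254659047872142 jar [ 0.43698924 -0.42035042  0.08403129]
0.14 78 [0.5902 0.1226 0.148 ] ((590.5696411132812, 123.21060180664062), (12.650609016418457, 39.69258117675781), 84.26461791992188)
0.107 675 [0.5898 0.1217 0.1135] ((590.8125610351562, 120.73759460449219), (97.02982330322266, 72.60295104980469), 84.68170928955078)
0.09 675 [0.4666 0.1317 0.0951] ((500.548828125, 128.99351501464844), (99.93704223632812, 239.60768127441406), 84.75889587402344)
nut [0.45569813 0.13364895 0.09396326] 172.60012325590904 0.10229930196027026
```

View pics/c1.png

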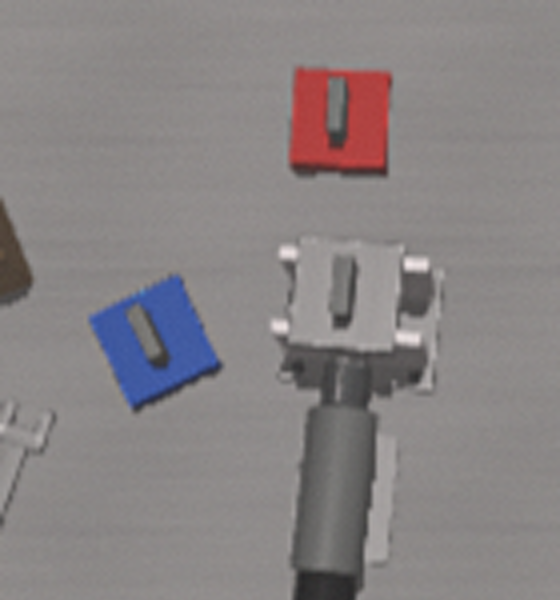

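```bash
python3 -m crank '[[-0.05,-0.022,0,0,0,-2],[-0.10,-0.045,0,0,0,-5],[-0.15,-0.067,0,0,0,-8],[-0.2,-0.09,0,0,0,-11],[-0.25,-0.112,0,0,0,-14],[-0.3,-0.135,0,0,0,-17],[-0.35,-0.158,0,0,0,-18.5],[-0.4,-0.182,0,0,0,-18.5],[-0.45,-0.205,0,0,0,-18.5],[-0.49,-0.224,0,0,0,-18.5],[-0.49,-0.224,0,0,0,-18.5],[-0.49,-0.224,0,0,0,-18.5],[-0.49,-0.224,0,0,0,-18.5]]' 1 60
python3 - <<'E'
from h import *
t=T();print(t.round(4).tolist(),st()["clock"])
im=grab("wrist","w1");Q=cloud(im);B=Q.reshape(-1,3)
print(im["mount"].round(3).tolist())
B=B[(abs(B[:,0]-.59)<.09)&(abs(B[:,1]-.1225)<.09)]
for a,b in((.142,.158),(.107,.125),(-.01,.004)):
    p=B[(B[:,2]>a)&(B[:,2]<b)]
    if len(p)>5:print(a,len(p),p.mean(0).round(4),cv2.minAreaRect((p[:,:2]*1000).astype(np.float32)))
E
```

```text
clock: 1.72
position: [0.5888, 0.1239, 0.2494]
ee_rot: [-0.001, 0.046, 0.999, -0.001]
contact_force: [-0.1, -0.3, 1.1]
width: 0.0855
[[-0.9958, 0.0914, -0.0017, 0.5888], [0.0914, 0.9958, -0.0011, 0.1239], [0.0016, -0.0012, -1.0, 0.2494], [0.0, 0.0, 0.0, 1.0]] 1.725
[[0.002, 0.947, 0.322, 0.083], [1.0, -0.002, 0.0, 0.0], [0.001, 0.322, -0.947, -0.124], [0.0, 0.0, 0.0, 1.0]]
0.142 932 [0.589  0.1223 0.1502] ((590.4530029296875, 122.29547119140625), (11.44698429107666, 39.941471099853516), 84.60336303710938)
0.107 7453 [0.5868 0.1215 0.115 ] ((590.4219970703125, 119.78199768066406), (100.25333404541016, 72.08832550048828), 84.5776138305664)
-0.01 11432 [0.5684 0.1289 0.0006] ((590.0044555664062, 122.5081787109375), (179.98788452148438, 179.9763946533203), 89.99608612060547)
```

View pics/w1.png

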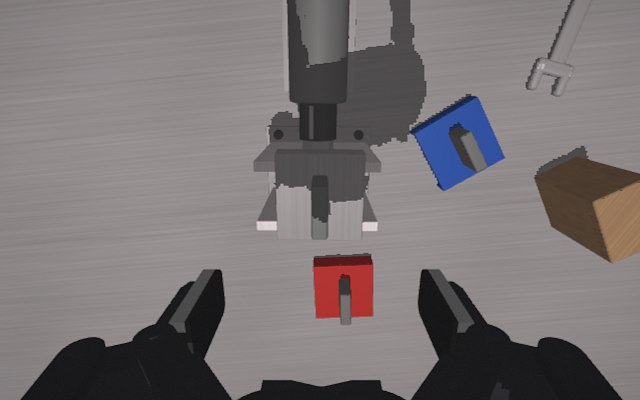

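```bash
python3 -m crank '[[-0.0018,-0.0014,0.03,0,0,0],[-0.0018,-0.0014,0.065,0,0,0],[-0.0018,-0.0014,0.09,0,0,0],[-0.0018,-0.0014,0.104,0,0,0],[-0.0018,-0.0014,0.109,0,0,0],[-0.0018,-0.0014,0.109,0,0,0],[-0.0018,-0.0014,0.109,0,0,0]]' 0.5 60
python3 -m crank '[[0,0,0,0,0,0],[0,0,0,0,0,0],[0,0,0,0,0,0],[0,0,0,0,0,0],[0,0,0,0,0,0],[0,0,0,0,0,0],[0,0,0,0,0,0]]' 0 60
```

```text
clock: 2.65
position: [0.5911, 0.1224, 0.1417]
ee_rot: [0.0, 0.046, 0.999, -0.0]
contact_force: [-0.8, -0.9, 0.1]
width: 0.0426
clock: 3.52
position: [0.5917, 0.1223, 0.1426]
ee_rot: [0.001, 0.046, 0.999, -0.0]
contact_force: [-0.3, -0.6, 5.4]
width: 0.0112
```

```bash
python3 -m crank '[[0,0,-0.002,0,0,0],[0,0,-0.004,0,0,0],[0,0,-0.006,0,0,0],[0,0,-0.008,0,0,0],[0,0,-0.010,0,0,0],[0,0,-0.013,0,0,0],[0,0,-0.017,0,0,0],[0,0,-0.022,0,0,0],[0,0,-0.028,0,0,0],[0,0,-0.035,0,0,0],[0,0,-0.045,0,0,0],[0,0,-0.06,0,0,0],[0,0,-0.075,0,0,0],[0,0,-0.085,0,0,0],[0,0,-0.085,0,0,0],[0,0,-0.085,0,0,0]]'
python3 - <<'E'
from h import *
im=grab("wrist","w2");im=grab("side","s2")
cv2.imwrite("pics/s2c.png",cv2.resize(im["frame"][130:240,200:380],None,fx=4,fy=4))
E
```

```text
clock: 5.52
position: [0.5911, 0.1223, 0.2272]
ee_rot: [0.001, 0.046, 0.999, -0.0]
contact_force: [-0.5, -0.3, -2.1]
width: 0.0108
```

View pics/s2c.png

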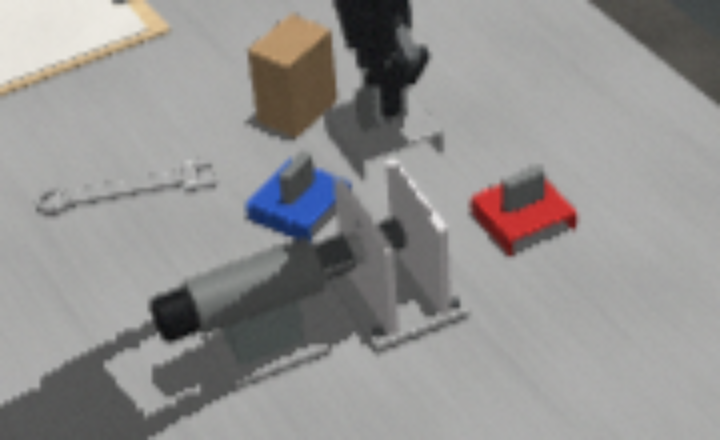

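The cover is off and hanging level from the gripper in the crop at (380,130), and both plates are clear. The weight reads about 2 N. I'm moving it 0.24 m to the robot's right.

```bash
python3 -m crank '[[0,-0.02,0,0,0,0],[0,-0.05,0,0,0,0],[0,-0.085,0,0,0,0],[0,-0.12,0,0,0,0],[0,-0.155,0.01,0,0,0],[0,-0.185,0.03,0,0,0],[0,-0.21,0.055,0,0,0],[0,-0.23,0.085,0,0,0],[0,-0.24,0.115,0,0,0],[0,-0.24,0.14,0,0,0],[0,-0.24,0.155,0,0,0],[0,-0.24,0.163,0,0,0],[0,-0.24,0.167,0,0,0],[0,-0.24,0.167,0,0,0],[0,-0.24,0.167,0,0,0]]'
python3 - <<'E'
from h import *
im=grab("wrist","w3");Q=cloud(im);t=T();print(t.round(4).tolist())
p=Q.reshape(-1,3);p=p[(np.linalg.norm(p[:,:2]-t[:2,3],axis=1)<.06)]
h=np.histogram(p[:,2],bins=np.arange(-.01,.08,.0025));print([(round(b,4),int(n)) for n,b in zip(*h)])
E
```

```text
clock: 7.5
position: [0.5699, -0.1169, 0.0608]
ee_rot: [0.001, 0.045, 0.999, -0.001]
contact_force: [-0.6, 0.1, -2.3]
width: 0.011
[[-0.9959, 0.0909, 0.0026, 0.5699], [0.0909, 0.9959, -0.0015, -0.1169], [-0.0027, -0.0013, -1.0, 0.0608], [0.0, 0.0, 0.0, 1.0]]
[(np.float64(-0.01), 0), (np.float64(-0.0075), 0), (np.float64(-0.005), 0), (np.float64(-0.0025), 1972), (np.float64(0.0), 9425), (np.float64(0.0025), 8), (np.float64(0.005), 0), (np.float64(0.0075), 0), (np.float64(0.01), 4), (np.float64(0.0125), 157), (np.float64(0.015), 177), (np.float64(0.0175), 202), (np.float64(0.02), 177), (np.float64(0.0225), 214), (np.float64(0.025), 212), (np.float64(0.0275), 212), (np.float64(0.03), 380), (np.float64(0.0325), 10895), (np.float64(0.035), 257), (np.float64(0.0375), 56), (np.float64(0.04), 46), (np.float64(0.0425), 62), (np.float64(0.045), 88), (np.float64(0.0475), 164), (np.float64(0.05), 193), (np.float64(0.0525), 229), (np.float64(0.055), 226), (np.float64(0.0575), 278), (np.float64(0.06), 249), (np.float64(0.0625), 285), (np.float64(0.065), 378), (np.float64(0.0675), 2489), (np.float64(0.07), 297), (np.float64(0.0725), 227), (np.float64(0.075), 190)]
```

View pics/w3.png

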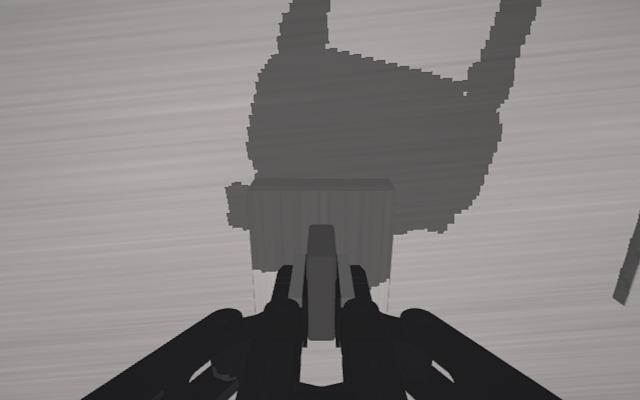

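The cover hangs square in the fingers with its tab at (320,250), over bare bench. Its skirts are about 11 mm above the bench.

```bash
python3 -m crank '[[0,0,0.003,0,0,0],[0,0,0.006,0,0,0],[0,0,0.008,0,0,0],[0,0,0.009,0,0,0],[0,0,0.010,0,0,0],[0,0,0.0105,0,0,0],[0,0,0.011,0,0,0],[0,0,0.011,0,0,0],[0,0,0.011,0,0,0]]'
```

```text
clock: 8.68
position: [0.5699, -0.1169, 0.0498]
ee_rot: [0.001, 0.045, 0.999, -0.001]
contact_force: [0.3, 0.8, -2.4]
width: 0.011
```

```bash
python3 -m crank '[[0,0,0.0005,0,0,0],[0,0,0.001,0,0,0],[0,0,0.0015,0,0,0],[0,0,0.0015,0,0,0]]'
```

```text
clock: 9.18
position: [0.57, -0.1169, 0.0496]
ee_rot: [0.002, 0.045, 0.999, -0.001]
contact_force: [-1.6, 0.6, 8.1]
width: 0.011
```

```bash
python3 -m crank '[[0,0,0,0,0,0],[0,0,0,0,0,0],[0,0,0,0,0,0],[0,0,0,0,0,0],[0,0,0,0,0,0]]' 0.5 20
python3 -m crank '[[0,0,-0.01,0,0,0],[0,0,-0.03,0,0,0],[0,0,-0.06,0,0,0],[0,0,-0.10,0,0,0],[0,0,-0.15,0,0,0],[0,0,-0.195,0,0,0],[0,0.02,-0.2,0,0,0],[0,0.06,-0.2,0,0,0],[0,0.11,-0.2,0,0,0],[0,0.16,-0.2,0,0,0],[0,0.2,-0.2,0,0,0],[0,0.23,-0.2,0,0,0],[0,0.24,-0.2,0,0,0],[0,0.24,-0.2,0,0,0],[0,0.24,-0.2,0,0,0]]' 0.6
python3 - <<'E'
from h import *
im=grab("top","t4");d=cloud(im)
p=d[150:260,300:420].reshape(-1,3);p=p[(abs(p[:,0]-.57)<.08)&(abs(p[:,1]+.117)<.08)]
for a,b in((.015,.03),(.05,.065)):
    q=p[(p[:,2]>a)&(p[:,2]<b)];print(a,len(q),q.mean(0),cv2.minAreaRect((q[:,:2]*1000).astype(np.float32)))
im=grab("wrist","w4");t=T();print(t.round(4).tolist(),st()["clock"])
Q=cloud(im);B=Q.reshape(-1,3);B=B[(abs(B[:,0]-.59)<.09)&(abs(B[:,1]-.1225)<.09)]
c,s=np.cos(np.radians(-5.4)),np.sin(np.radians(-5.4))
L=(B[:,:2]-[.5905,.1223])@np.array([[c,-s],[s,c]])
m=(B[:,2]>.105)&(B[:,2]<.12);print("plates z",np.median(B[m,2]),np.percentile(L[m],[1,50,99],axis=0),cv2.minAreaRect((B[m,:2]*1000).astype(np.float32)))
m=(B[:,2]>.066)&(B[:,2]<.1)&(abs(L[:,0])<.0195);print("bolt",m.sum(),B[m].mean(0),np.percentile(L[m],[2,50,98],axis=0),B[m,2].max())
E
```

```text
clock: 9.8
position: [0.57, -0.1169, 0.0495]
ee_rot: [0.002, 0.045, 0.999, -0.001]
contact_force: [-0.2, -0.2, -0.1]
width: 0.0429
clock: 11.68
position: [0.591, 0.1214, 0.2489]
ee_rot: [0.001, 0.046, 0.999, -0.001]
contact_force: [0.1, -0.3, -0.2]
width: 0.0511
0.015 534 [ 0.56845533 -0.11521874  0.02086437] ((569.3685302734375, -115.74530029296875), (69.7472152709961, 72.16683197021484), 84.76846313476562)
0.05 61 [ 0.56883419 -0.11578193  0.05532421] ((568.93603515625, -115.44862365722656), (11.499324798583984, 39.40480422973633), 87.95451354980469)
[[-0.9957, 0.0923, 0.003, 0.5911], [0.0923, 0.9957, -0.0022, 0.1212], [-0.0032, -0.002, -1.0, 0.2491], [0.0, 0.0, 0.0, 1.0]] 11.775
plates z 0.11147357338088498 [[-0.02883598 -0.05151034]
 [-0.02081521 -0.00197812]
 [ 0.02935465  0.0463533 ]] ((589.6656494140625, 119.91178131103516), (100.2209701538086, 61.368263244628906), 84.04084014892578)
bolt 655 [0.58783059 0.12026537 0.08491379] [[-0.0129831  -0.01362672]
 [-0.0026906  -0.00220037]
 [ 0.0079453   0.0092711 ]] 0.09061920455865441
```

View pics/w4.png

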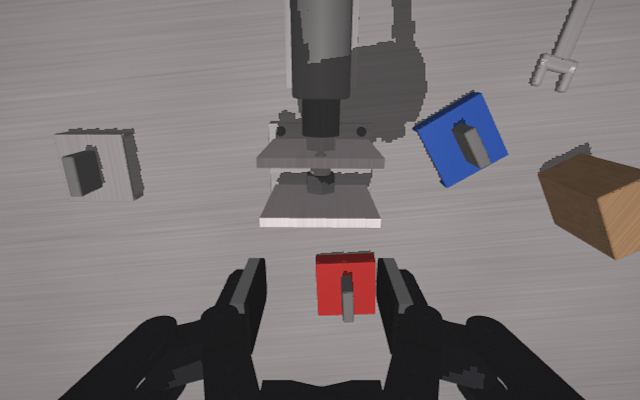

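The cover stands upright on the bare bench at left (100,165). Depth puts its top at 21 mm and its tab top at about 55 mm, so it is at origin height 0. The gap is open, with the bolt head at (320,182). Its measured centre is (0.590, 0.120), with its top at about 0.090 m as expected.

```bash
python3 -m crank '[[0.001,-0.001,0.03,0,0,0],[0.001,-0.001,0.07,0,0,0],[0.001,-0.001,0.10,0,0,0],[0.001,-0.001,0.115,0,0,0],[0.001,-0.001,0.125,0,0,0],[0.001,-0.001,0.135,0,0,0],[0.001,-0.001,0.145,0,0,0],[0.001,-0.001,0.155,0,0,0],[0.001,-0.001,0.165,0,0,0],[0.001,-0.001,0.173,0,0,0],[0.001,-0.001,0.176,0,0,0],[0.001,-0.001,0.176,0,0,0],[0.001,-0.001,0.176,0,0,0]]' 0.6
python3 - <<'E'
from h import *
t=T();print(t[:3,3],t[:3,2]);im=grab("wrist","w5")
E
```

```text
clock: 13.4
position: [0.5909, 0.12, 0.0734]
ee_rot: [0.002, 0.046, 0.999, -0.001]
contact_force: [-0.0, 1.2, 0.1]
width: 0.051
[0.59086712 0.11995636 0.07340887] [ 0.00368924 -0.00218125 -0.99999082]
```

View pics/w5.png

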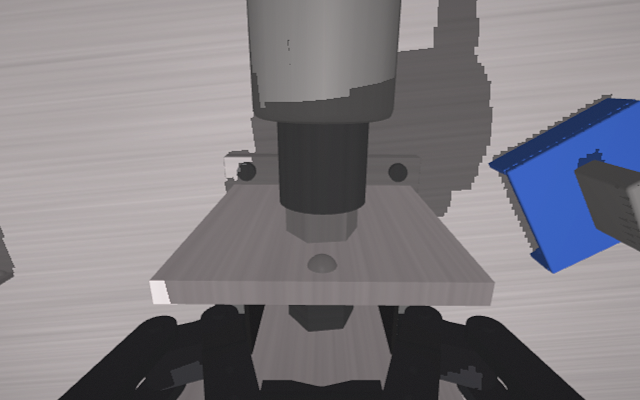

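The fingers straddle the head, seen at (320,316) with both fingers inside the gap and no contact. Closing now.

```bash
python3 -m crank '[[0,0,0,0,0,0],[0,0,0,0,0,0],[0,0,0,0,0,0],[0,0,0,0,0,0],[0,0,0,0,0,0],[0,0,0,0,0,0],[0,0,0,0,0,0],[0,0,0,0,0,0],[0,0,0,0,0,0],[0,0,0,0,0,0],[0,0,0,0,0,0],[0,0,0,0,0,0]]' 0 80
python3 -m crank '[[0,0,0,0,0,0],[0,0,0,0,0,0],[0,0,0,0,0,0],[0,0,0,0,0,0],[0,0,0,0,0,0],[0,0,0,0,0,0],[0,0,0,0,0,0],[0,0,0,0,0,0],[0,0,0,0,0,0],[0,0,0,0,0,0],[0,0,0,0,0,0],[0,0,0,0,0,0],[0,0,0,0,0,0],[0,0,0,0,0,0],[0,0,0,0,0,0],[0,0,0,0,0,0]]'
python3 - <<'E'
from h import *
a=grab("wrist","w6")["frame"];s=st();print(s["moment"],s["contact_force"],s["width"])
E
```

```text
clock: 14.95
position: [0.5911, 0.12, 0.0742]
ee_rot: [0.002, 0.046, 0.999, -0.001]
contact_force: [-1.1, 0.1, 5.5]
width: 0.0245
clock: 16.95
position: [0.5911, 0.12, 0.0742]
ee_rot: [0.002, 0.046, 0.999, -0.001]
contact_force: [-1.4, 0.6, 3.9]
width: 0.0242
[0.13970102 0.19212371 0.01241514] [-0.98068773  0.11847619  4.57426402] 0.02446004156317245
```

```bash
python3 -m crank '[[0,0,0,0,0,0],[0,0,0,0,0,0],[0,0,0,0,0,0],[0,0,0,0,0,0],[0,0,0,0,0,0],[0,0,0,0,0,0],[0,0,0,0,0,0],[0,0,0,0,0,0],[0,0,0,0,0,0],[0,0,0,0,0,0],[0,0,0,0,0,0],[0,0,0,0,0,0]]'
python3 - <<'E'
from h import *
b=grab("wrist","w7")["frame"];a=cv2.imread("pics/w6.png");o=cv2.imread("pics/w5.png")
df=lambda p,q,r:np.abs(p.astype(int)-q)[r].mean().round(2)
for n,r in(("head",np.s_[300:335,285:355]),("nut",np.s_[205:245,285:360]),("bench",np.s_[50:150,30:200])):print(n,"6-7",df(a,b,r),"5-7",df(o,b,r))
s=st();print(s["width"],s["contact_force"],s["clock"])
cv2.imwrite("pics/cmp.png",np.vstack([cv2.resize(x[190:345,230:410],None,fx=1.9,fy=1.9) for x in(a,b)]))
E
```

```text
clock: 18.5
position: [0.5911, 0.12, 0.0742]
ee_rot: [0.002, 0.046, 0.999, -0.001]
contact_force: [-0.8, -0.2, 5.0]
width: 0.0246
head 6-7 0.67 5-7 18.23
nut 6-7 0.54 5-7 3.38
bench 6-7 0.44 5-7 0.91
0.024566624399265522 [-0.26189661 -0.27289304  4.59256999] 18.55
```

View pics/cmp.png

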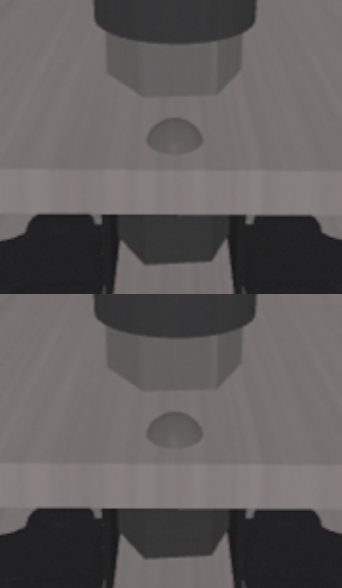

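The two frames, 1.5 s apart, match: the nut and head edges are identical, so the bolt is stopped. The head's lower edge looks about 2° off level, so I'll tighten the grip for squareness and recheck.

```bash
python3 -m crank '[[0,0,0,0,0,0],[0,0,0,0,0,0],[0,0,0,0,0,0],[0,0,0,0,0,0],[0,0,0,0,0,0],[0,0,0,0,0,0],[0,0,0,0,0,0],[0,0,0,0,0,0],[0,0,0,0,0,0],[0,0,0,0,0,0],[0,0,0,0,0,0],[0,0,0,0,0,0]]' 0 105
python3 - <<'E'
from h import *
print([round(st()["width"],4)]);b=grab("wrist","w8")["frame"];a=cv2.imread("pics/w7.png")
print(np.abs(a.astype(int)-b)[300:335,285:355].mean(),st()["contact_force"])
p=cloud(dict(np.load("pics/w8.npz")))[300:335,285:355].reshape(-1,3);t=T()
p=p[(p[:,2]>.06)&(abs(p[:,0]-.59)<.02)];print(len(p),p.min(0),p.max(0))
l=(p-t[:3,3])@t[:3,:3]
for a0 in np.arange(-.014,.014,.002):
    m=(l[:,1]>a0)&(l[:,1]<a0+.002)
    if m.sum()>3:print(round(a0+.001,4),int(m.sum()),l[m].mean(0).round(4),l[m,2].min().round(4))
cv2.imwrite("pics/w8c.png",cv2.resize(b[280:345,260:380],None,fx=6,fy=6,interpolation=cv2.INTER_CUBIC))
E
```

```text
clock: 20.05
position: [0.5911, 0.12, 0.0743]
ee_rot: [0.002, 0.046, 0.999, -0.001]
contact_force: [-1.8, 0.0, 5.1]
width: 0.0236
[0.0236]
2.79265306122449 [-1.16842663  0.15372371  4.90220619]
1772 [0.57000049 0.10533195 0.06593509] [0.60999848 0.13287589 0.11196186]
-0.013 115 [-0.0005 -0.0126 -0.0175] -0.0207
-0.011 188 [-0.0034 -0.0116 -0.011 ] -0.0205
-0.009 94 [-0.0032 -0.0089 -0.0094] -0.0116
-0.007 106 [-0.0021 -0.0069 -0.0123] -0.0141
-0.005 140 [-0.0013 -0.005  -0.0138] -0.0152
-0.003 137 [-0.0012 -0.0029 -0.0136] -0.0147
-0.001 132 [-0.0012 -0.0009 -0.0138] -0.0363
0.001 133 [-0.0012  0.001  -0.0138] -0.037
0.003 130 [-0.0009  0.0029 -0.0139] -0.0373
0.005 138 [-0.0005  0.0049 -0.014 ] -0.0373
0.007 134 [-0.0005  0.007  -0.0141] -0.0378
0.009 98 [-0.0004  0.009  -0.0132] -0.0378
0.011 179 [-0.0031  0.0116 -0.011 ] -0.0201
0.013 48 [ 0.0005  0.0123 -0.0193] -0.0203
```

View pics/w8c.png

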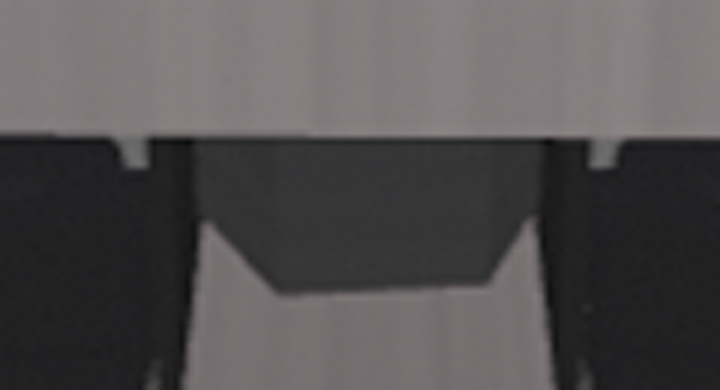

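The crop shows a flat on top and 60° slopes running down to the fingers. That means corners face the pads, and a width that shrinks with force fits a springy hold across the corners. So this grip is not square. I'll fit the hex angle from depth and regrip at the right moment.

```bash
cat > hexfit.py <<'E'
from h import *
from scipy.optimize import least_squares
# angle 0 = corner on top (flats on the pads), +-30 = flat on top; sense: corner moves towards bracket +y for a>0
def prof(y,a):
    n=np.radians(a+30+60*np.arange(6)); z=np.full(len(y),9.)
    for k in n:
        if np.cos(k)>.05: z=np.minimum(z,(.012-y*np.sin(k))/np.cos(k))
    return z
def hexfit(fn):
    p=cloud(dict(np.load(f"pics/{fn}.npz"))).reshape(-1,3); c,s=np.cos(np.radians(-5.4)),np.sin(np.radians(-5.4))
    l=np.c_[(p[:,:2]-[.5903,.120])@np.array([[c,-s],[s,c]]),p[:,2]-.075]
    m=(l[:,0]>-.004)&(l[:,0]<.007)&(abs(l[:,1])<.0095)&(l[:,2]>.001)&(l[:,2]<.018); l=l[m]
    best=min((least_squares(lambda v:(l[:,2]-v[0]-prof(l[:,1]-v[1],a))*1e3,[0,0],loss="soft_l1").cost,a) for a in range(-30,30,2))
    r=[least_squares(lambda v:(l[:,2]-v[0]-prof(l[:,1]-v[1],a))*1e3,[0,0],loss="soft_l1") for a in (best[1],0,30)]
    return len(l),best,r[0].x.round(4),"cost0/30",round(r[1].cost,1),round(r[2].cost,1)
E
python3 - <<'E'
from hexfit import *
for f in("w4","w5","w6","w7","w8"):print(f,hexfit(f))
E
```

```text
w4 (252, (np.float64(45.96674343894577), 4), array([ 0.0006, -0.0004]), 'cost0/30', np.float64(53.0), np.float64(141.6))
w5 (1035, (np.float64(114.35465878951308), -22), array([0.0006, 0.0001]), 'cost0/30', np.float64(472.6), np.float64(214.5))
w6 (1034, (np.float64(119.0962227459325), -26), array([0.0006, 0.0002]), 'cost0/30', np.float64(516.7), np.float64(153.2))
w7 (1033, (np.float64(110.96901042108638), -26), array([0.0006, 0.0002]), 'cost0/30', np.float64(506.8), np.float64(143.5))
w8 (1035, (np.float64(110.82641677601944), -26), array([0.0006, 0.0002]), 'cost0/30', np.float64(535.0), np.float64(146.5))
```

The fit confirms it. The grip sits at −26°, nearly corner to corner, and the bolt turns toward decreasing angle at about 17°/s. I'm releasing, letting it turn about 34°, then regripping.

```bash
python3 -m crank '[[0,0,0,0,0,0],[0,0,0,0,0,0],[0,0,0,0,0,0],[0,0,0,0,0,0],[0,0,0,0,0,0],[0,0,0,0,0,0],[0,0,0,0,0,0],[0,0,0,0,0,0]]' 0.5 80
python3 - <<'E'
from hexfit import *
print(st()["clock"]);grab("wrist","w9");print(hexfit("w9"))
E
```

```text
clock: 21.1
position: [0.5911, 0.12, 0.0743]
ee_rot: [0.002, 0.046, 0.999, -0.001]
contact_force: [-0.5, 0.6, 0.1]
width: 0.0428
21.1
(1021, (np.float64(111.82989252903198), 20), array([0.0006, 0.0001]), 'cost0/30', np.float64(444.2), np.float64(243.8))
```

```bash
python3 -m crank '[[0,0,0,0,0,0],[0,0,0,0,0,0],[0,0,0,0,0,0],[0,0,0,0,0,0],[0,0,0,0,0,0],[0,0,0,0,0,0],[0,0,0,0,0,0]]' 0.5 80
python3 -m crank '[[0,0,0,0,0,0],[0,0,0,0,0,0],[0,0,0,0,0,0],[0,0,0,0,0,0],[0,0,0,0,0,0],[0,0,0,0,0,0],[0,0,0,0,0,0],[0,0,0,0,0,0],[0,0,0,0,0,0],[0,0,0,0,0,0],[0,0,0,0,0,0],[0,0,0,0,0,0],[0,0,0,0,0,0],[0,0,0,0,0,0],[0,0,0,0,0,0],[0,0,0,0,0,0]]' 0 80
python3 - <<'E'
from hexfit import *
grab("wrist","w10");print(hexfit("w10"))
E
python3 -m crank '[[0,0,0,0,0,0],[0,0,0,0,0,0],[0,0,0,0,0,0],[0,0,0,0,0,0],[0,0,0,0,0,0],[0,0,0,0,0,0],[0,0,0,0,0,0],[0,0,0,0,0,0],[0,0,0,0,0,0],[0,0,0,0,0,0],[0,0,0,0,0,0],[0,0,0,0,0,0]]'
python3 - <<'E'
from hexfit import *
b=grab("wrist","w11")["frame"];print(hexfit("w11"));a=cv2.imread("pics/w10.png")
print(np.abs(a.astype(int)-b)[300:335,285:355].mean(),st()["width"],st()["contact_force"])
cv2.imwrite("pics/w11c.png",np.vstack([cv2.resize(x[280:345,260:380],None,fx=4,fy=4,interpolation=cv2.INTER_CUBIC) for x in(a,b)]))
E
```

```text
clock: 22.02
position: [0.5911, 0.12, 0.0743]
ee_rot: [0.002, 0.046, 0.999, -0.001]
contact_force: [0.6, 0.3, -0.5]
width: 0.0427
clock: 24.02
position: [0.5912, 0.1201, 0.0746]
ee_rot: [0.003, 0.046, 0.999, -0.001]
contact_force: [-2.7, 0.1, 5.2]
width: 0.0224
(1019, (np.float64(113.8319080160108), 2), array([0.0006, 0.0002]), 'cost0/30', np.float64(122.6), np.float64(501.9))
clock: 25.58
position: [0.5911, 0.1201, 0.0746]
ee_rot: [0.002, 0.046, 0.999, -0.001]
contact_force: [-2.4, 0.6, 4.4]
width: 0.0223
(1019, (np.float64(113.194137262487), 2), array([0.0006, 0.0001]), 'cost0/30', np.float64(124.0), np.float64(527.3))
0.7291156462585034 0.02271175258178565 [-1.12146847  0.43268246  4.29377926]
```

View pics/w11c.png

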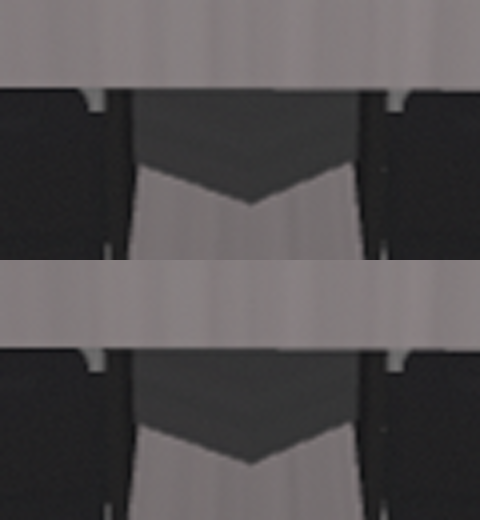

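The head now shows a corner on top, with the peak at (250,203) in the crop, so its flats lie squarely on the pads. Nothing changes between the two frames 1.5 s apart. The width is 22.5 mm, against 24.5 mm at the same force before. Handing in.

```bash
python3 -c "
from rig import job;print(job.sign_off())"
```

```text
the job is handed in; nothing more can be done
None
```

I took the cover off, set it down and gripped the bolt head so that it no longer turns. I handed the job in at about 25.6 s, still holding the head at 80 N.

- **Cover:** I pulled it straight up off the plates and lowered it gently onto bare bench at about (0.57, −0.12), 0.24 m from the bracket. Depth showed it level and upright, with its top at 21 mm (22 expected) and its tab top at about 55 mm (57 expected).
- **First grip failed:** The first grip stopped the bolt but held it nearly corner to corner: the depth fit read −26°. I released it, waited for it to turn about 34°, and gripped again.
- **Final grip:** The last fit read 2° from flats, which is the fit's step size. Two frames 1.5 s apart were unchanged, and the outside force on the tool was about 5 N.
- **Disagreement:** The final width read 22.5 mm against 24 mm across flats. I put this down to springy fingers, because the 12 mm cover tab also read short, at 11 mm.
- **Not checked:** I never touched the jar, wrench, carton or decoys, but I took no final overview picture to confirm they had not moved.

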